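# Square a tube rack into the corner of the rack reader and start the scan

## Task

A colleague has left the rack of tubes crooked on the window of the flatbed rack reader. Push it along the window with your fingertips until it sits square and snug against both metal guide rails, in the corner where they meet, then press the round scan button all the way down and let it come up again. Only push the rack: never pinch, lift or tip it, and leave the bottle, the jar and the tip box where they stand.

Things in the scene. Friction and masses are not known exactly. Their poses are not given: they have to be found in the camera images.
- scanner: the flatbed rack reader, a light grey box 260 mm deep (its x) by 360 mm wide (its y) by 60 mm high, fixed to the bench. Origin: centre of its underside. Its x points away from the robot (turned up to 0.3 rad), y to the left, z up. Flat top with a flush dark scan window, two aluminium guide rails, one along the far edge and one along the left, and a control strip with the button along the right
- guide_corner (a point): the far left inside corner where the inner faces of the two rails meet, level with the window (105 mm in x, 155 mm in y, 60 mm in z from the reader's origin). Same axes as the reader: the far rail's face is x = 0 and runs 270 mm to -y, the left rail's face is y = 0 and runs 222 mm to -x. Rails are 12 mm wide and stand 8 mm above the window
- tube_rack: loose blue rack of white-capped tubes, 85.5 (its x) by 127.8 mm (its y) up to 14 mm, 80.5 by 122.8 above, caps to 47 mm; 0.2 to 0.42 kg, slides at 0.5 to 1.6 N. Origin: centre of its underside. x points away from the robot, y to the left; it starts 40 to 95 mm in x and 45 to 125 mm in y short of home, turned up to 0.3 rad. Home: its +x long face on the far rail, its +y short face on the left rail
- rack_corner (a point): the rack's far left lower corner (+42.75 mm in x, +63.9 mm in y from the rack's origin, at its underside), same axes as the rack; it comes to guide_corner when the rack is home.
- button_top (a point): centre of the top of the scan button, a white round push button 25 mm in diameter standing 10 mm above the reader's top, at the near end of the control strip: 80 mm towards the robot and 152 mm to the right of the reader's centre. It is pressed straight down.
- scan_button (a joint): how far the button is pressed, m: 0 up, 0.005 fully down; sprung back, 1.5 N at the start of the stroke and about 5 N at its bottom.
- bottle: bystander: white bottle with red cap, 76 mm diameter, 200 mm high, on the bench left of the reader, origin at the centre of its underside
- media_jar: bystander: amber glass jar with red cap, 56 mm diameter, 105 mm high, on the bench left or right of the reader, origin at the centre of its underside
- tip_box: bystander: blue pipette tip box with a pale lid, 85 mm (x) by 122 mm (y) by 80 mm high, on the bench left or right of the reader, origin at the centre of its underside
Not all that is in view belongs to the job. Leave any green or pink look-alike of the tube_rack alone.

How it is judged:
By the outcome, as a careful person would: the job done as asked, in the order asked, and still so for the second after the job is handed in, with the robot touching nothing.
It also fails if it takes over 58 s, if anything falls off the work surface, if the arm or the gripper's body presses on something with over 40 N, if the wrist force passes 120 N, or if a joint passes its speed limit or range.

## Robot

A 6-joint arm with a two-finger parallel gripper is mounted at the origin on the work surface. World frame = base frame: x ahead of the robot, y to its left, z up, the work surface at z = 0. Lengths are in mm, angles in rad, forces in N, time in s.
With the tool pointing down it reaches from about 250 to 800 mm from the base axis. Payload 3.9 kg.
Tool frame: the origin (TCP) lies at the very end of the fingers, on their centre line; the grasp point (between the pads) lies 19 mm behind it; z points along the fingers, y is the line along which they close (so a half turn about z gives the same grasp; the last joint's range is limited). The gripper opens to 85 mm and grips with 20 to 120 N. Pads are 22 mm wide; open, the fingers measure 114 mm over their backs; the gripper's body (76 mm by 85 mm) begins 54 mm behind the grasp point. The pads swing forward as they close: fully open they stand 13 mm farther back than shut.
Start: joints at [1.149, 0.26, -0.138, 1.173, 0, 1.571], TCP at [214.931, 478.978, 201.004] pointing down, gripper open.
Joint ranges: [-2.78, 2.78], [-0.83, 1.72], [-1.28, 1.37], [-1.9, 2.12], [-1.57, 1.48], [-3.14, 3.14]. Speed limits (rad/s): [2.57, 2.57, 3.14, 3.14, 3.14, 3.14].

## Interface

Orientations are given as [roll, pitch, yaw] about the fixed x, y, z axes, in that order (R = Rz(yaw) Ry(pitch) Rx(roll)).
In Python, from workcell import * gives the robot as it stands. The module is installed in compiled form; this text tells all that it offers.
- The arm moves only by the tool play_rows, never from a script. Its argument "plan" is a list of rows, each a list of 3 entries, a list of its own where there are three numbers: the shift along the tool's x, y, z in mm, then the turn about the tool's z in degrees, then the finger opening in mm, from 0 to 85.4. In form: [[[x, y, z], roll, gripper], ...]. A call has 1 to 8 rows; each row is the pose to reach, as a shift and turn from the pose commanded when the call began, along the tool's axes at that moment; what a row does not reach only later rows make up. A row lasts 1/12 s, in which the tool goes at most 41.7 mm and 7.16 degrees, less where a joint would pass 70% of its speed; a pose out of reach is approached as far as the arm can. A call with a gripper value outside its range is refused whole. The fingers move at their own pace and stop on an object; "squeeze" is the grip in N (left out, the last holds). Time passes only in rows, so rows that repeat a pose let the fingers close. It gives the time, the measured TCP pose, the force, the opening and the grip force at its end, in the units of the state.
- sense(): the state, without advancing time (a new reading comes with each control period).
- snapshot(name): name is "side" or "top"; returns the picture (480x640x3 uint8, blue, green, red); there is no depth.
- camera_model(name): a dict with "camera_matrix" (3x3 intrinsics, pixels), "position" and "attitude" of the camera in the world. Camera axes: x right, y down, z forward; pixel columns grow to the right and rows downward; lengths in mm; the calibration is good to about 2 mm. A picture is of the moment at which its call begins. camera_model takes no time and is no camera call.
- sign_off(): hands the job in; it is judged then, once.
The state is a dict: "time": time; "q": joint angles; "qd": joint speeds; "joint_efforts": joint torques, N m; "eef_pos": TCP position; "eef_rot": TCP orientation; "contact_force": force on the tool from outside, world axes, zero at the start; "torque": the same for the moment, N m; "opening": opening from 0.0 (shut) to 1.0 (fully open); "gripper_force": force on a finger pad.
Only numpy, scipy, OpenCV 4.12 (cv2) and the standard library are available. Lean on these libraries where they do the work, as an engineer would, in place of code of your own. Each camera call takes 0.05 s, during which the arm holds its last target. There are 200 camera calls.

## Working session

There is one attempt and no reset: what is moved stays moved. The work goes in short steps, Python scripts to look and compute and a tool call to move; the robot and the scene stay as the last step left them, time stands still between calls to the robot, and variables do not carry over. Pictures are saved under pics/ and viewed, at most 10 in all, crops included, and the job is handed in when it is done.

Besides the shell and the picture viewer there is one more tool, called after "Call:" as a command line: name --argument value ..., lists and objects as JSON in quotes. play_rows: Moves the arm, as the interface text tells. Its arguments: {"type":"object","properties":{"plan":{"type":"array"},"squeeze":{"type":"number"}},"required":["plan"]}

```bash
mkdir -p pics
python3 - <<'E'
from workcell import *
import cv2
for n in("top","side"):
    cv2.imwrite(f"pics/{n}0.png",snapshot(n)); print(camera_model(n))
s=sense();print(s)
E
```

```text
{'camera_matrix': array([[563.56261978,   0.        , 326.47713848],
       [  0.        , 563.56261978, 246.78046631],
       [  0.        ,   0.        ,   1.        ]]), 'position': array([ 247.77167383,   30.45033338, 1320.23878012]), 'attitude': array([-2.92790979, -0.00392939, -1.54106022])}
{'camera_matrix': array([[435.02429924,   0.        , 313.41487183],
       [  0.        , 435.02429924, 242.03442414],
       [  0.        ,   0.        ,   1.        ]]), 'position': array([  41.15227886, -417.54009728,  780.55867645]), 'attitude': array([-2.41428488, -0.00715923, -0.7969504 ])}
{'time': 0.1, 'q': array([ 1.14898794e+00,  2.60580440e-01, -1.39276800e-01,  1.17267019e+00,
        1.69032193e-05,  1.57083817e+00]), 'qd': array([-1.73816940e-03, -1.10567628e-05,  3.76084294e-03, -3.57978631e-03,
        9.24617173e-04,  5.24680789e-04]), 'joint_efforts': array([-4.53852253e-04, -4.06510770e+01,  2.54526579e+01,  1.01050967e-02,
        8.25093849e-06, -1.09216337e-06]), 'eef_pos': array([214.66048127, 478.37363641, 200.25413096]), 'eef_rot': array([-3.13986155e+00, -1.68307575e-05,  2.71974239e+00]), 'contact_force': array([-0.75890551,  0.82762515, -0.00666097]), 'torque': array([ 0.0250214 , -0.02154721, -0.02511546]), 'gripper_force': 0.0, 'opening': 0.9980334146481665}
```

View pics/top0.png

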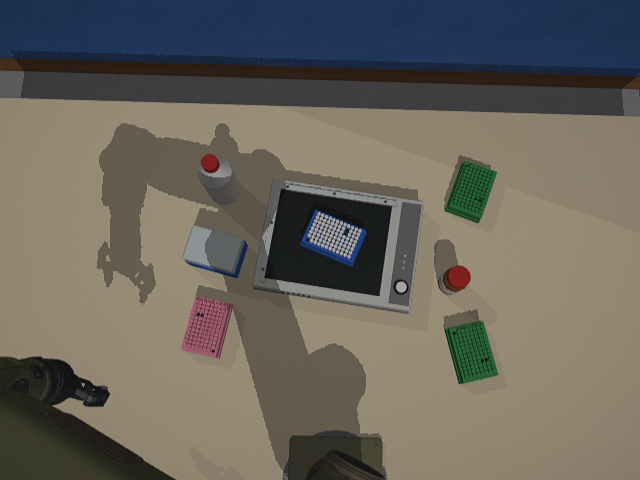

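View pics/side0.png

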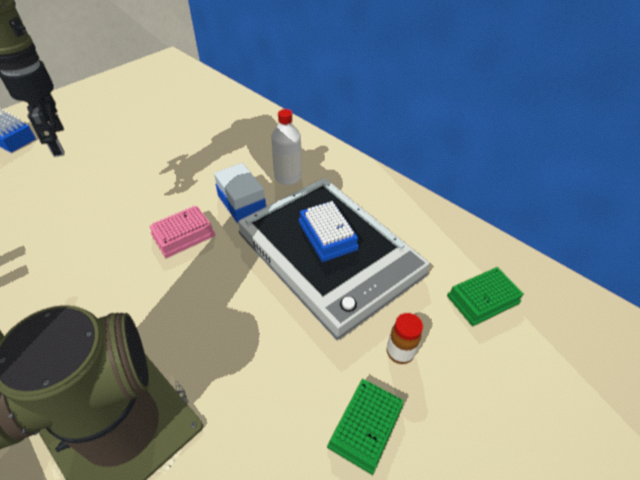

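```bash
cat > h.py <<'E'
from workcell import *
import cv2, numpy as np
from scipy.spatial.transform import Rotation as R
def cast(n,uv,z):
    m=camera_model(n);r=R.from_euler('xyz',m['attitude']).as_matrix()
    uv=np.atleast_2d(np.array(uv,float));d=np.c_[uv,np.ones(len(uv))]@np.linalg.inv(m['camera_matrix']).T@r.T
    p=m['position'];return p+d*((z-p[2])/d[:,2])[:,None]
def proj(n,P):
    m=camera_model(n);r=R.from_euler('xyz',m['attitude']).as_matrix()
    c=(np.atleast_2d(P)-m['position'])@r@m['camera_matrix'].T;return c[:,:2]/c[:,2:]
E
python3 - <<'E'
from h import *
t=cv2.imread("pics/top0.png")
cv2.imwrite("pics/crop1.png",cv2.resize(t[170:320,245:435],None,fx=4,fy=4,interpolation=cv2.INTER_CUBIC))
s=cv2.imread("pics/side0.png")
for n,i in(("top",t),("side",s)):
    hsv=cv2.cvtColor(i,cv2.COLOR_BGR2HSV)
    b=cv2.inRange(hsv,(105,150,50),(130,255,255))
    for c in cv2.findContours(b,0,2)[0]:
        if 100<cv2.contourArea(c)<5000: print(n,cv2.contourArea(c),cv2.boundingRect(c),cv2.minAreaRect(c))
print("button top",cast("top",[401,287],70),"side",cast("side",[348.5,303],70))
E
```

```text
top 135.5 (187, 241, 60, 37) ((221.25485229492188, 265.9060974121094), (31.014711380004883, 61.584938049316406), 69.77513122558594)
top 534.0 (300, 209, 67, 58) ((333.1775207519531, 237.57394409179688), (57.230777740478516, 39.84615707397461), 22.61986541748047)
side 946.0 (298, 208, 61, 55) ((328.2159729003906, 230.16712951660156), (63.37751770019531, 44.41496658325195), 59.534454345703125)
side 367.5 (217, 186, 48, 36) ((237.61354064941406, 206.43563842773438), (50.63085174560547, 28.401668548583984), 15.461216926574707)
side 533.0 (0, 124, 35, 28) ((15.300004959106445, 137.60000610351562), (20.124608993530273, 33.98823165893555), 63.43495178222656)
button top [[ 432.18405656 -135.73613681   70.        ]] side [[ 431.51527115 -138.64674673   70.        ]]
```

View pics/crop1.png

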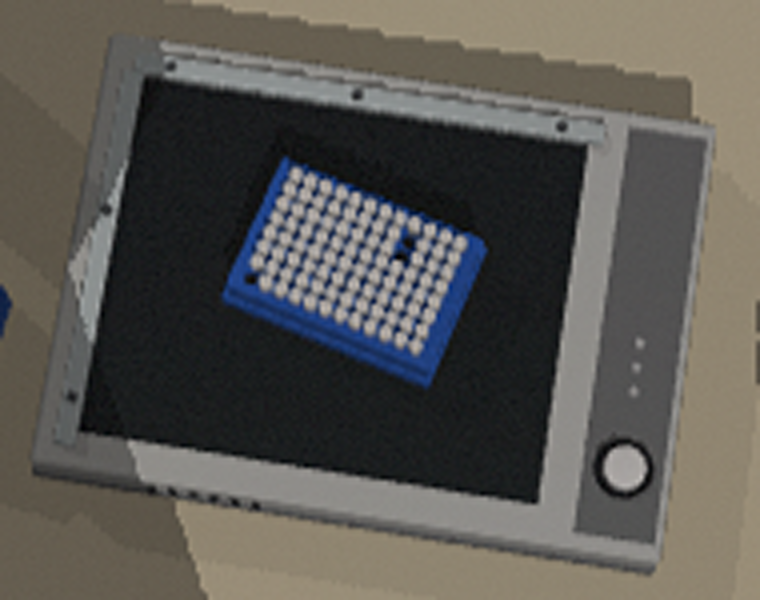

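```bash
cat >> h.py <<'E'
def unc(c): return (np.array(c,float)+.5)/4-.5+[245,170]
def rigid(a,b):
    a=np.array(a,float);b=np.array(b,float);ca,cb=a.mean(0),b.mean(0)
    u,s,v=np.linalg.svd((a-ca).T@(b-cb));r=(u@v).T
    return np.arctan2(r[1,0],r[0,0]),cb-r@ca,np.linalg.norm((a-ca)@r.T+cb-b,axis=1)
E
python3 - <<'E'
from h import *
px=unc([[714,127],[33,463],[657,562],[110,37]])
b=np.r_[cast("top",px,60)[:,:2],cast("top",unc([[624,467]]),70)[:,:2]]
y,t,e=rigid([[130,-180],[-130,180],[-130,-180],[130,180],[-80,-152]],b)
print("scanner",y,t,e)
r=np.array([[np.cos(y),-np.sin(y)],[np.sin(y),np.cos(y)]])
g=r@[105,155]+t;print("guide",g,"seen",cast("top",unc([148,79]),60), "button",r@[-80,-152]+t)
cp=cast("top",unc([[297,174],[461,241],[417,348],[251,279]]),107)[:,:2]
y2,t2,e2=rigid([[31.5,49.5],[31.5,-49.5],[-31.5,-49.5],[-31.5,49.5]],cp)
print("rack",y2,t2,e2)
d=r.T@(t2-g);print("rack rel guide",d,"home",-42.75,-63.9,"yaw",y2-y)
print(cast("top",unc([[430,386],[225,298]]),60))
# check in side: project caps
print(proj("side",np.r_[np.c_[cp,[107]*4],[[*g,60]]]))
E
```

```text
scanner -0.12589492273513822 [531.64617301   5.13397251] [2.18979426 3.79748303 3.10553617 3.0179548  0.81442734]
guide [655.27737771 145.72317986] seen [[655.40583824 142.58726346  60.        ]] button [ 433.19379857 -135.61804335]
rack -0.3686845828448082 [539.0074323   18.31798608] [1.20415913 1.14446411 1.33420618 1.01526123]
rack rel guide [ -99.35241929 -140.9960297 ] home -42.75 -63.9 yaw -0.24278966010966999
[[478.09957561 -25.94464927  60.        ]
 [525.6934923   92.42288277  60.        ]]
[[331.38772445 202.45598199]
 [351.87256571 231.68121175]
 [324.11084067 241.27210527]
 [304.95242342 210.73468631]
 [321.85370813 185.08780228]]
```

```bash
cat >> h.py <<'E'
G=np.array([655.3,144.]);SY=-.126
S=np.array([[np.cos(SY),-np.sin(SY)],[np.sin(SY),np.cos(SY)]])
def rel(p): return S.T@(np.array(p)[:2]-G)
def go(x,y,z,yaw=None):
    "guide-frame target -> tool shift, turn deg; yaw relative to scanner (deg)"
    s=sense();T=R.from_euler('xyz',s['eef_rot']).as_matrix()
    w=np.r_[S@[x,y]+G,z];sh=T.T@(w-s['eef_pos'])
    t=0 if yaw is None else (np.degrees(s['eef_rot'][2]-SY)-yaw+180)%360-180
    print("shift",sh.round(1),"turn",round(t,1),"now rel",rel(s['eef_pos']).round(1),s['eef_pos'].round(1),"yaw",np.degrees(s['eef_rot'][2]-SY).round(1))
E
python3 - <<'E'
from h import *
go(-99,-245,180,90)
go(-99,-245,64,90)
print("start", S@[-99,-245]+G)
E
```

```text
shift [-515.7 -387.8   20.9] turn 73.0 now rel [-479.2  276.3] [214.7 478.4 200.3] yaw 163.0
shift [-515.7 -387.6  136.9] turn 73.0 now rel [-479.2  276.3] [214.7 478.4 200.3] yaw 163.0
start [526.29644006 -86.61674164]
```

Call:
play_rows --plan '[[[-516,-388,21],73,40],[[-516,-388,21],73,40],[[-516,-388,21],73,40],[[-516,-388,21],73,40],[[-516,-388,21],73,40],[[-516,-388,21],73,40],[[-516,-388,21],73,40],[[-516,-388,21],73,40]]'

```text
time: 0.77
eef_pos: [376.1, 185.3, 189.9]
eef_rot: [-3.141, 0.0, 1.714]
contact_force: [0.9, 1.5, -0.6]
opening: 0.467
gripper_force: 0.0
```

```bash
python3 -c "
from h import *
go(-99,-245,120,90)"
```

```text
shift [-290.6  109.9   69.9] turn 15.4 now rel [-282.2    5.9] [376.1 185.3 189.9] yaw 105.4
```

Call:
play_rows --plan '[[[-280,110,0],15,40],[[-280,110,0],15,40],[[-280,110,0],15,40],[[-280,110,0],15,40],[[-280,110,0],15,40],[[-280,110,0],15,40],[[-280,110,0],15,40],[[-280,110,0],15,40]]'

```text
time: 1.43
eef_pos: [529.2, -78.5, 189.5]
eef_rot: [3.139, 0.002, 1.453]
contact_force: [-0.1, -0.0, -0.9]
opening: 0.47
gripper_force: 0.0
```

```bash
python3 -c "
from h import *
go(-99,-245,64,90)"
```

```text
shift [ -8.1  -2.2 125.6] turn 0.5 now rel [ -97.1 -236.6] [529.2 -78.5 189.5] yaw 90.5
```

Call:
play_rows --plan '[[[-4,-2,40],0,40],[[-4,-2,80],0,40],[[-4,-2,105],0,40],[[-4,-2,115],0,40],[[-4,-2,120],0,40],[[-4,-2,124],0,40],[[-4,-2,124],0,40],[[-4,-2,124],0,40]]'

```text
time: 2.1
eef_pos: [525.3, -77.0, 67.7]
eef_rot: [3.139, 0.0, 1.458]
contact_force: [-0.4, 0.3, 0.6]
opening: 0.467
gripper_force: 0.0
```

```bash
python3 -c "
from h import *
cv2.imwrite('pics/s1.png',cv2.resize(snapshot('side')[150:350,210:450],None,fx=3,fy=3))
go(-99,-139,64,90)"
```

```text
shift [96.6  3.4  3.8] turn 0.8 now rel [-101.1 -235.7] [525.3 -77.1  67.8] yaw 90.8
```

View pics/s1.png

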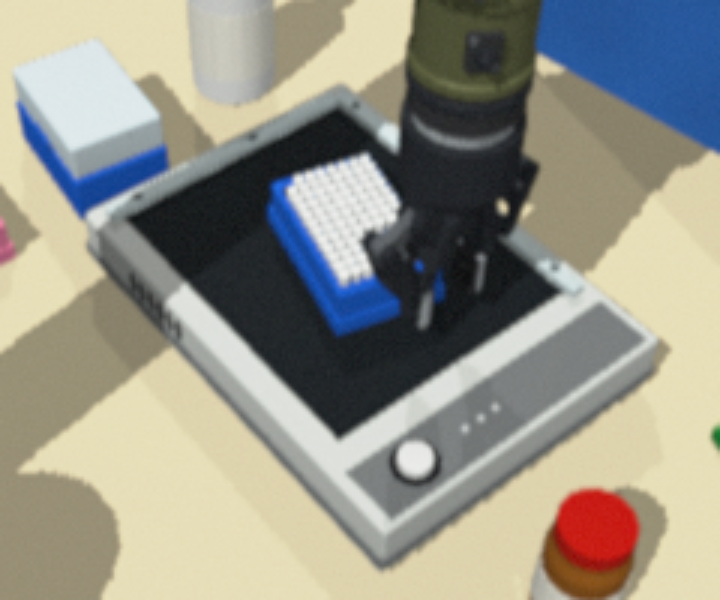

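Call:
play_rows --plan '[[[6,3,3],0.5,40],[[12,3,3],0.5,40],[[18,3,3],0.5,40],[[24,3,3],0.5,40],[[30,3,3],0.5,40],[[36,3,3],0.5,40],[[42,3,3],0.5,40],[[48,3,3],0.5,40]]'

```text
time: 2.82
eef_pos: [532.6, -29.2, 63.5]
eef_rot: [3.141, 0.0, 1.449]
contact_force: [0.5, -1.1, 1.7]
opening: 0.472
gripper_force: 1.6
```

Call:
play_rows --plan '[[[5,0,0],0,40],[[10,0,0],0,40],[[15,0,0],0,40],[[20,0,0],0,40],[[25,0,0],0,40],[[29,0,0],0,40],[[32,0,0],0,40],[[32,0,0],0,40]]'

```text
time: 3.48
eef_pos: [536.2, 2.9, 63.2]
eef_rot: [3.141, -0.001, 1.45]
contact_force: [0.1, -1.0, 2.7]
opening: 0.468
gripper_force: 1.4
```

```bash
python3 -c "
from h import *
cv2.imwrite('pics/t1.png',cv2.resize(snapshot('top')[170:320,245:435],None,fx=4,fy=4,interpolation=2))
print(sense()['contact_force'])
go(-99,-139,64,90)"
```

```text
[ 0.78293905 -1.48297867  2.38202741]
shift [16.1  1.6 -0.9] turn 0.3 now rel [-100.5 -155.2] [536.1   2.7  63.1] yaw 90.3
```

View pics/t1.png

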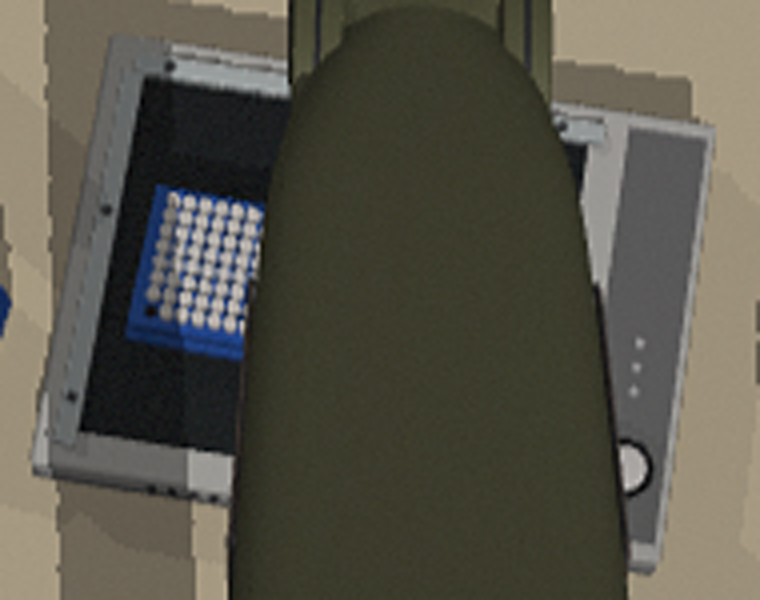

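Call:
play_rows --plan '[[[3,0,-1],0,40],[[6,0,-1],0,40],[[9,0,-1],0,40],[[11,0,-1],0,40],[[13,0,-1],0,40],[[14,0,-1],0,40],[[15,0,-1],0,40],[[15,0,-1],0,40]]'

```text
time: 4.2
eef_pos: [537.7, 17.3, 64.0]
eef_rot: [-3.141, -0.0, 1.45]
contact_force: [-0.4, -1.3, 1.0]
opening: 0.467
gripper_force: 0.3
```

Call:
play_rows --plan '[[[0.5,0,0],0,40],[[1,0,0],0,40],[[1.5,0,0],0,40],[[2,0,0],0,40],[[2,0,0],0,40]]'

```text
time: 4.62
eef_pos: [538.2, 19.0, 64.2]
eef_rot: [3.142, -0.0, 1.449]
contact_force: [-1.2, -1.1, 0.3]
opening: 0.469
gripper_force: 0.5
```

Call:
play_rows --plan '[[[0.5,0,0],0,40],[[1,0,0],0,40],[[1.5,0,0],0,40],[[2,0,0],0,40],[[2,0,0],0,40]]'

```text
time: 5.03
eef_pos: [538.4, 21.1, 64.2]
eef_rot: [3.142, -0.0, 1.449]
contact_force: [-0.2, -1.2, 0.7]
opening: 0.468
gripper_force: 0.5
```

Call:
play_rows --plan '[[[0.5,0,0],0,40],[[1,0,0],0,40],[[1.5,0,0],0,40],[[2,0,0],0,40],[[2,0,0],0,40]]'

```text
time: 5.45
eef_pos: [538.7, 23.1, 64.2]
eef_rot: [3.142, -0.0, 1.449]
contact_force: [-0.2, -0.8, 0.2]
opening: 0.466
gripper_force: 0.6
```

```bash
python3 -c "
from h import *
cv2.imwrite('pics/t2.png',cv2.resize(snapshot('top')[170:320,245:435],None,fx=4,fy=4,interpolation=2))
print(sense()['contact_force'])
go(-99,-139,64,90)"
```

```text
[-1.22451896 -1.27454126  0.22662089]
shift [-4.4  1.5  0.2] turn 0.3 now rel [-100.5 -134.6] [538.6  23.1  64.2] yaw 90.3
```

View pics/t2.png

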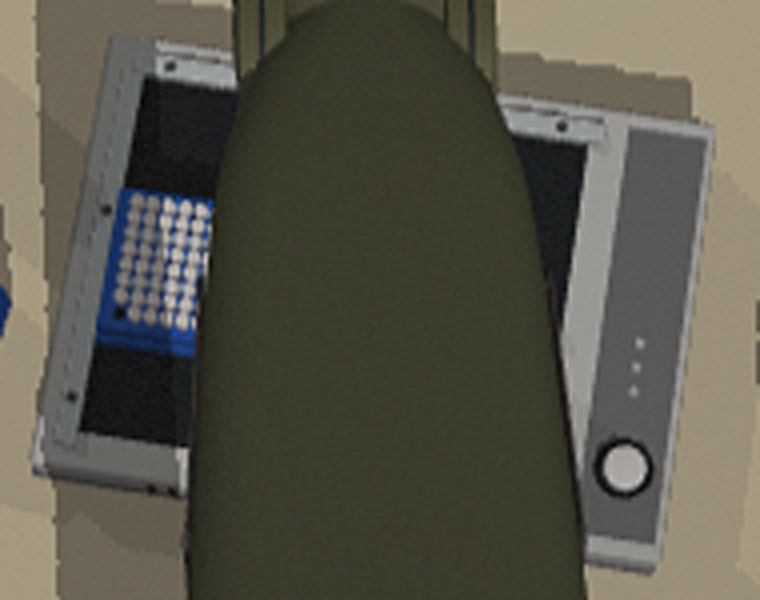

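Call:
play_rows --plan '[[[0.5,0,0],0,40],[[1,0,0],0,40],[[1.5,0,0],0,40],[[2,0,0],0,40],[[2,0,0],0,40]]'

```text
time: 5.92
eef_pos: [538.5, 23.7, 64.2]
eef_rot: [-3.141, 0.003, 1.449]
contact_force: [-0.7, -5.4, 2.0]
opening: 0.468
gripper_force: 2.5
```

Call:
play_rows --plan '[[[0.5,0,0],0,40],[[1,0,0],0,40],[[1.5,0,0],0,40],[[1.5,0,0],0,40]]'

```text
time: 6.25
eef_pos: [538.2, 23.9, 64.1]
eef_rot: [-3.141, 0.005, 1.448]
contact_force: [-1.6, -8.8, 3.0]
opening: 0.469
gripper_force: 4.0
```

Call:
play_rows --plan '[[[-15,0,0],0,40],[[-30,0,0],0,40],[[-30,0,-40],0,40],[[-30,0,-80],0,40],[[-30,0,-90],0,40],[[-30,0,-90],0,60]]'

```text
time: 6.75
eef_pos: [538.9, -2.7, 158.2]
eef_rot: [3.133, -0.003, 1.449]
contact_force: [0.9, -0.3, -0.1]
opening: 0.595
gripper_force: 0.0
```

```bash
python3 -c "
from h import *
go(-180,-64,152,0)"
```

```text
shift [ 96.5 -82.5   5.8] turn 90.3 now rel [ -97.1 -160.2] [538.9  -2.7 158.2] yaw 90.3
```

Call:
play_rows --plan '[[[40,-80,0],90,60],[[80,-80,0],90,60],[[96,-82,0],90,60],[[96,-82,0],90,60],[[96,-82,0],90,60],[[96,-82,0],90,60],[[96,-82,0],90,60],[[96,-82,0],90,60]]'

```text
time: 7.42
eef_pos: [464.5, 102.7, 152.8]
eef_rot: [-3.14, 0.002, 0.472]
contact_force: [0.7, -0.3, -0.5]
opening: 0.704
gripper_force: 0.0
```

Call:
play_rows --plan '[[[0,0,0],20,60],[[0,0,0],33,60],[[0,0,0],33,60],[[0,0,0],33,60],[[0,0,0],33,60],[[0,0,0],33,60]]'

```text
time: 7.92
eef_pos: [465.6, 22.9, 152.8]
eef_rot: [-3.077, 0.005, 0.001]
contact_force: [-0.3, -0.6, 0.3]
opening: 0.696
gripper_force: 0.0
```

```bash
python3 -c "
from h import *
cv2.imwrite('pics/t3.png',cv2.resize(snapshot('top')[170:320,245:435],None,fx=4,fy=4,interpolation=2))
go(-165,-64,62,0)"
```

```text
shift [ 19.  -75.   95.4] turn 7.1 now rel [-173.3 -146.4] [465.   20.5 152.8] yaw 7.1
```

View pics/t3.png

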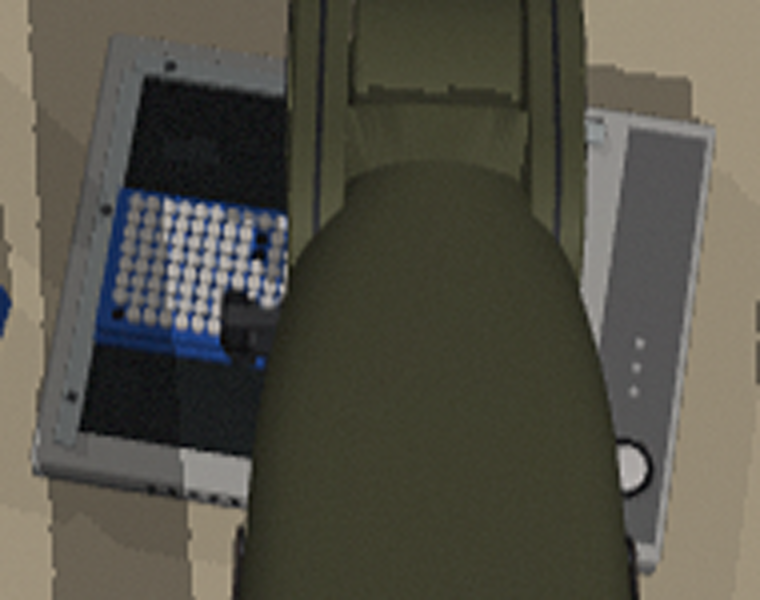

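```bash
python3 -c "
from h import *
s=sense();print(s['q'],s['qd'],s['eef_pos'],s['eef_rot'])
go(-175,-64,152,0)"
```

```text
[-2.11386633e-03  1.91191027e-01 -3.62503188e-01  1.02319434e+00
  6.13327742e-02  3.14071794e+00] [ 0.04532456  0.00391693  0.00670426  0.00186009  0.04027207 -0.0016502 ] [465.01415273  20.51298989 152.77455386] [-3.08025458e+00  6.03860903e-03 -1.24077840e-03]
shift [  8.5 -81.8   5.7] turn 7.1 now rel [-173.3 -146.4] [465.   20.5 152.8] yaw 7.1
```

Call:
play_rows --plan '[[[0,0,0],0,60],[[0,0,0],0,60]]'

```text
time: 8.13
eef_pos: [465.9, 24.0, 153.4]
eef_rot: [-3.078, 0.005, 0.004]
contact_force: [0.2, 0.6, 0.2]
opening: 0.704
gripper_force: 0.0
```

```bash
python3 -c "
from h import *
s=sense();print(s['q'],s['qd'],s['eef_pos'],s['eef_rot'])
go(-175,-64,152,0)"
```

```text
[ 0.00332328  0.1912878  -0.36067403  1.02354004  0.06407566  3.14063874] [ 0.01891719 -0.00060029  0.00954243  0.00416095 -0.00344735  0.00077636] [465.86160357  24.00427947 153.44484948] [-3.07751254  0.00464447  0.00427525]
shift [  8.1 -78.2   6.4] turn 7.5 now rel [-172.9 -142.9] [465.9  24.  153.4] yaw 7.5
```

Call:
play_rows --plan '[[[0,0,-15],-7,60],[[0,0,-15],-14,60],[[0,0,-15],-57,60],[[0,0,-15],-57,60],[[0,0,-15],-57,60],[[0,0,-15],-57,60],[[0,0,-15],-57,60],[[0,0,-15],-57,60]]'

```text
time: 8.8
eef_pos: [466.3, 23.9, 168.8]
eef_rot: [-3.104, -0.052, 1.006]
contact_force: [0.1, 0.6, 0.4]
opening: 0.703
gripper_force: 0.0
```

```bash
python3 -c "
from h import *
s=sense();print(s['q'],s['qd'],s['eef_pos'],s['eef_rot'])
go(-175,-64,152,180)"
```

```text
[ 0.00340475  0.18129882 -0.33116658  1.06227831  0.06374148  2.13806437] [-4.39731590e-04  1.45226014e-03 -1.95935041e-04 -1.27126721e-03
  3.92217450e-04 -1.48530302e+00] [466.32418261  23.92685405 168.83036604] [-3.10397782 -0.05162285  1.00583596]
shift [ 69.3 -35.1  21.8] turn -115.2 now rel [-172.4 -142.9] [466.3  23.9 168.8] yaw 64.8
```

Call:
play_rows --plan '[[[66,-34,0],-57,60],[[66,-34,0],-57,60],[[66,-34,0],-57,60],[[66,-34,0],-57,60],[[66,-34,0],-57,60],[[66,-34,0],-57,60],[[66,-34,0],-57,60],[[66,-34,0],-57,60]]'

```text
time: 9.47
eef_pos: [473.3, 97.8, 173.4]
eef_rot: [3.119, -0.06, 2.003]
contact_force: [-0.5, 0.1, -0.6]
opening: 0.706
gripper_force: 0.0
```

Call:
play_rows --plan '[[[0,0,0],-57,60],[[0,0,0],-57,60],[[0,0,0],-57,60],[[0,0,0],-57,60],[[0,0,0],-57,60],[[0,0,0],-57,60],[[0,0,0],-57,60],[[0,0,0],-57,60]]'

```text
time: 10.13
eef_pos: [473.3, 97.7, 173.4]
eef_rot: [3.079, -0.013, 2.997]
contact_force: [-0.0, -0.1, 0.3]
opening: 0.699
gripper_force: 0.0
```

```bash
python3 -c "
from h import *
s=sense();print(s['q'],s['eef_pos'],s['eef_rot'], R.from_euler('xyz',s['eef_rot']).as_matrix()[:,2])
go(-172,-64,72,180)"
```

```text
[ 0.15749625  0.19831074 -0.29664439  1.07010097  0.06357783  0.30284778] [473.30416668  97.72712591 173.43955156] [ 3.07919196 -0.01346978  2.99684407] [-0.00430751  0.06364715 -0.99796317]
shift [ -4.   -1.5 101.5] turn -1.1 now rel [-174.7  -68.8] [473.3  97.7 173.4] yaw 178.9
```

Call:
play_rows --plan '[[[-4,-1,40],-1,60],[[-4,-1,75],-1,60],[[-4,-1,92],-1,60],[[-4,-1,100],-1,60],[[-4,-1,105],-1,60],[[-4,-1,109],-1,60],[[-4,-1,109],-1,60]]'

```text
time: 10.72
eef_pos: [477.6, 102.0, 65.3]
eef_rot: [3.079, -0.011, 3.006]
contact_force: [-0.3, 0.2, 0.2]
opening: 0.703
gripper_force: 0.0
```

```bash
python3 -c "
from h import *
s=sense();print(s['contact_force'],s['eef_rot'])
cv2.imwrite('pics/s3.png',cv2.resize(snapshot('side')[150:350,210:450],None,fx=3,fy=3))
go(-94,-64,64,180)"
```

```text
[-0.28232952  0.20493424  0.2049307 ] [ 3.07937258 -0.01114474  3.0064269 ]
shift [-76.7   0.7   1. ] turn -0.5 now rel [-170.6  -64. ] [478.  101.9  65.8] yaw 179.5
```

View pics/s3.png

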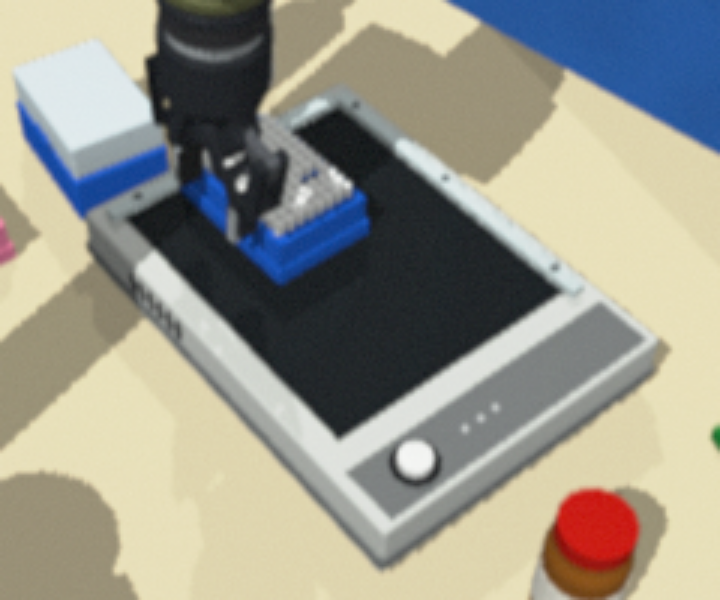

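Call:
play_rows --plan '[[[-6,0,0],-0.5,60],[[-12,0,0],-0.5,60],[[-17,0,0],-0.5,60],[[-22,0,0],-0.5,60],[[-27,0,0],-0.5,60],[[-32,0,0],-0.5,60],[[-37,0,0],-0.5,60],[[-42,0,0],-0.5,60]]'

```text
time: 11.43
eef_pos: [519.2, 95.7, 64.7]
eef_rot: [3.08, -0.011, 3.014]
contact_force: [-2.3, -0.3, 4.9]
opening: 0.708
gripper_force: 2.9
```

Call:
play_rows --plan '[[[-5,0,0],0,60],[[-10,0,0],0,60],[[-15,0,0],0,60],[[-20,0,0],0,60],[[-23,0,0],0,60],[[-26,0,0],0,60],[[-28,0,0],0,60],[[-28,0,0],0,60]]'

```text
time: 12.1
eef_pos: [547.7, 92.1, 64.7]
eef_rot: [3.08, -0.01, 3.014]
contact_force: [-1.6, -0.6, 3.9]
opening: 0.702
gripper_force: 3.2
```

Call:
play_rows --plan '[[[-0.5,0,0],0,60],[[-1,0,0],0,60],[[-1.5,0,0],0,60],[[-2,0,0],0,60],[[-2.5,0,0],0,60],[[-3,0,0],0,60],[[-3,0,0],0,60]]'

```text
time: 12.68
eef_pos: [550.0, 91.8, 64.6]
eef_rot: [3.08, -0.011, 3.014]
contact_force: [-2.9, -1.0, 7.2]
opening: 0.704
gripper_force: 3.8
```

```bash
python3 -c "
from h import *
s=sense();print(s['contact_force'],s['torque'])
go(-94,-64,64,180)"
```

```text
[-2.85532127 -0.98053251  7.2277911 ] [-0.0771804   0.49018717  0.0907931 ]
shift [-3.9  0.9  0.7] turn -0.1 now rel [-97.9 -65. ] [550.   91.8  64.6] yaw 179.9
```

Call:
play_rows --plan '[[[4,0,0],0,60],[[8,0,0],0,60],[[8,0,2],0,60],[[8,0,4],0,60],[[8,0,4],0,60],[[8,0,4],0,60]]'

```text
time: 13.18
eef_pos: [541.3, 93.0, 59.7]
eef_rot: [3.08, -0.012, 3.014]
contact_force: [0.9, -0.4, 0.4]
opening: 0.702
gripper_force: 0.0
```

Call:
play_rows --plan '[[[-2,0,0],0,60],[[-4,0,0],0,60],[[-6,0,0],0,60],[[-7,0,0],0,60],[[-8,0,0],0,60],[[-8,0,0],0,60]]'

```text
time: 13.68
eef_pos: [549.3, 91.9, 60.0]
eef_rot: [3.08, -0.012, 3.014]
contact_force: [-1.2, 0.1, 0.3]
opening: 0.704
gripper_force: 0.6
```

Call:
play_rows --plan '[[[-0.5,0,0],0,60],[[-1,0,0],0,60],[[-1.5,0,0],0,60],[[-2,0,0],0,60],[[-2,0,0],0,60]]'

```text
time: 14.1
eef_pos: [551.5, 91.9, 60.1]
eef_rot: [3.08, -0.011, 3.014]
contact_force: [-1.4, -0.1, -0.1]
opening: 0.7
gripper_force: 0.6
```

Clean push now. Continue to the far rail.

Call:
play_rows --plan '[[[-0.5,0,0],0,60],[[-1,0,0],0,60],[[-1.5,0,0],0,60],[[-2,0,0],0,60],[[-2.5,0,0],0,60],[[-3,0,0],0,60],[[-3,0,0],0,60]]'

```text
time: 14.68
eef_pos: [554.5, 91.4, 60.1]
eef_rot: [3.08, -0.011, 3.014]
contact_force: [-1.5, -0.4, -0.5]
opening: 0.698
gripper_force: 0.6
```

Call:
play_rows --plan '[[[-0.5,0,0],0,60],[[-1,0,0],0,60],[[-1.5,0,0],0,60],[[-2,0,0],0,60],[[-2,0,0],0,60]]'

```text
time: 15.1
eef_pos: [555.2, 91.3, 59.9]
eef_rot: [3.08, -0.014, 3.014]
contact_force: [-5.6, 0.5, 2.8]
opening: 0.701
gripper_force: 2.5
```

```bash
python3 -c "
from h import *
s=sense();print(s['contact_force'],s['torque'])
go(-94,-64,60,180)"
```

```text
[-5.63823637  0.48687979  2.76086397] [-0.07214139  0.97637558 -0.0702633 ]
shift [1.3 0.9 0. ] turn -0.1 now rel [-92.7 -64.9] [555.2  91.3  59.9] yaw 179.9
```

Call:
play_rows --plan '[[[-1,0,0],0,60],[[-1.5,0,0],0,60],[[-1.5,0,0],0,60],[[12,0,0],0,60],[[25,0,0],0,60],[[25,0,-40],0,60],[[25,0,-80],0,30],[[25,0,-90],0,0]]'

```text
time: 15.77
eef_pos: [536.4, 89.2, 156.0]
eef_rot: [3.077, -0.001, 3.015]
contact_force: [2.2, -0.3, -0.3]
opening: 0.434
gripper_force: 0.0
```

```bash
python3 -c "
from h import *
go(-43,-170,150,180)"
```

```text
shift [ -68.2 -100.8   -0.6] turn -0.1 now rel [-111.1  -69.3] [536.4  89.2 156. ] yaw 179.9
```

Call:
play_rows --plan '[[[-40,-100,0],0,0],[[-66,-100,0],0,0],[[-66,-100,0],0,0],[[-66,-100,0],0,0],[[-66,-100,0],0,0],[[-66,-100,0],0,0]]'

```text
time: 16.27
eef_pos: [585.1, -18.6, 143.1]
eef_rot: [3.079, -0.011, 3.014]
contact_force: [0.4, -0.1, -0.6]
opening: 0.004
gripper_force: 0.0
```

```bash
python3 -c "
from h import *
t=snapshot('top');cv2.imwrite('pics/t4.png',t)
s=sense();print(s['opening'])
go(-43,-168,66,180)"
```

```text
-0.005397311638109635
shift [-7.7 -3.2 77.1] turn -0.0 now rel [ -49.8 -169.6] [584.6 -18.  143.2] yaw 180.0
```

Call:
play_rows --plan '[[[-5,-3,40],0,0],[[-7,-3,60],0,0],[[-7,-3,70],0,0],[[-7,-3,76],0,0],[[-7,-3,76],0,0]]'

```text
time: 16.73
eef_pos: [589.8, -16.7, 66.4]
eef_rot: [3.08, -0.013, 3.016]
contact_force: [0.4, -0.2, -0.5]
opening: -0.005
gripper_force: 0.0
```

Call:
play_rows --plan '[[[0,4,0],0,0],[[0,8,0],0,0],[[0,12,0],0,0],[[0,15,0],0,0],[[0,18,0],0,0],[[0,20,0],0,0],[[0,20,0],0,0]]'

```text
time: 17.32
eef_pos: [593.7, 2.5, 68.6]
eef_rot: [3.08, -0.011, 3.015]
contact_force: [-0.7, -0.3, -0.9]
opening: 0.002
gripper_force: 0.0
```

```bash
python3 -c "
from h import *
s=sense();print(s['contact_force'])
go(-43,-168,66,180)"
```

```text
[-0.72693554 -0.28481921 -0.85876243]
shift [ -0.4 -20.    1.4] turn -0.0 now rel [ -43.4 -148.1] [593.7   2.5  68.6] yaw 180.0
```

Call:
play_rows --plan '[[[0,1.5,1],0,0],[[0,3,2],0,0],[[0,4.5,2],0,0],[[0,6,2],0,0],[[0,7,2],0,0],[[0,7,2],0,0]]'

```text
time: 17.82
eef_pos: [594.4, 9.3, 66.7]
eef_rot: [3.08, -0.012, 3.015]
contact_force: [-0.9, -0.6, -0.2]
opening: 0.001
gripper_force: 0.0
```

Call:
play_rows --plan '[[[0,1,0],0,0],[[0,2,0],0,0],[[0,3,0],0,0],[[0,3,0],0,0]]'

```text
time: 18.15
eef_pos: [594.8, 12.2, 67.0]
eef_rot: [3.08, -0.011, 3.015]
contact_force: [-1.2, 0.5, 0.2]
opening: -0.002
gripper_force: 0.0
```

Call:
play_rows --plan '[[[0,1,0],0,0],[[0,2,0],0,0],[[0,3,0],0,0],[[0,3,0],0,0]]'

```text
time: 18.48
eef_pos: [595.1, 15.2, 67.1]
eef_rot: [3.08, -0.011, 3.015]
contact_force: [-0.2, 0.3, -0.1]
opening: -0.003
gripper_force: 0.0
```

Call:
play_rows --plan '[[[0,1,0],0,0],[[0,2,0],0,0],[[0,3,0],0,0],[[0,3,0],0,0]]'

```text
time: 18.82
eef_pos: [595.5, 18.2, 67.4]
eef_rot: [3.08, -0.011, 3.015]
contact_force: [0.1, 0.5, -0.5]
opening: -0.004
gripper_force: 0.0
```

Call:
play_rows --plan '[[[0,1,0],0,0],[[0,2,0],0,0],[[0,2,0],0,0]]'

```text
time: 19.07
eef_pos: [595.8, 20.2, 67.5]
eef_rot: [3.08, -0.011, 3.015]
contact_force: [0.6, -0.3, -0.1]
opening: 0.004
gripper_force: 0.0
```

Call:
play_rows --plan '[[[0,1,0],0,0],[[0,2,0],0,0],[[0,2,0],0,0]]'

```text
time: 19.32
eef_pos: [596.0, 22.1, 67.6]
eef_rot: [3.08, -0.011, 3.014]
contact_force: [-0.8, -0.8, -0.1]
opening: -0.0
gripper_force: 0.0
```

Call:
play_rows --plan '[[[0,1,0],0,0],[[0,2,0],0,0],[[0,2,0],0,0]]'

```text
time: 19.57
eef_pos: [596.3, 24.1, 67.7]
eef_rot: [3.08, -0.011, 3.014]
contact_force: [0.5, 0.9, 0.0]
opening: 0.002
gripper_force: 0.1
```

```bash
python3 -c "
from h import *
s=sense();print(s['contact_force'])
cv2.imwrite('pics/s5.png',cv2.resize(snapshot('side')[170:290,230:390],None,fx=5,fy=5,interpolation=2))
go(-43,-168,66,180)"
```

```text
[0.51337984 0.86411864 0.01065634]
shift [ -0.6 -41.6  -0.8] turn -0.1 now rel [ -43.5 -126.4] [596.2  24.   67.7] yaw 179.9
```

View pics/s5.png

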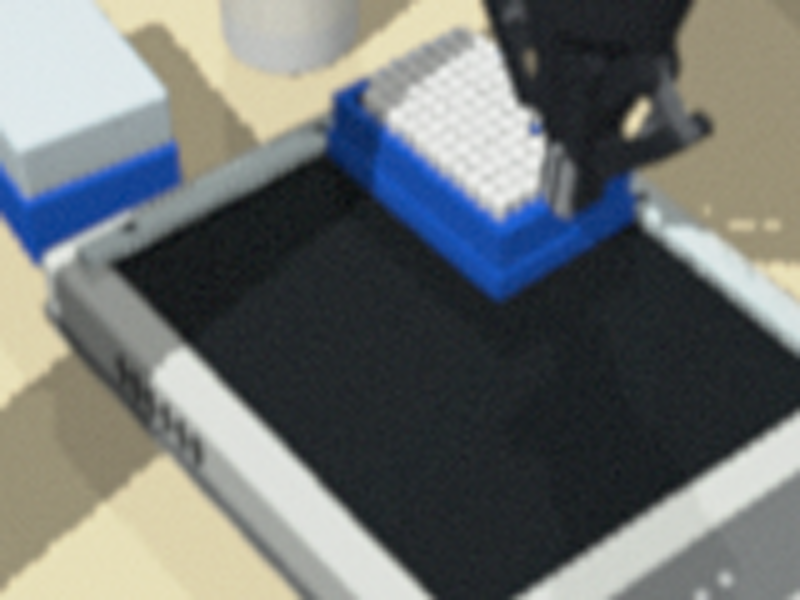

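```bash
python3 -c "
from h import *
s=sense()
def c(P): return ((proj('side',P)-[230,170]+.5)*5-.5).round(0)
print(c(s['eef_pos']))
for z in (60,74): print(z,c([np.r_[S@q+G,z] for q in ([-85.5,-127.8],[0,-127.8],[-43,-127.8],[-85.5,0],[0,0])]))
"
```

```text
[[565. 248.]]
60 [[496. 302.]
 [635. 220.]
 [566. 260.]
 [327. 151.]
 [464.  79.]]
74 [[497. 280.]
 [638. 199.]
 [568. 239.]
 [327. 129.]
 [464.  58.]]
```

```bash
python3 -c "
from h import *
s=sense()
print('s1 3x', (proj('side',[525.3,-77,67.7])-[210,150])*3, (proj('side',[525.3,-77,80])-[210,150])*3)
print('s3 3x', (proj('side',[[478,101.9,65.8],[478,101.9,75]])-[210,150])*3)
print(s['contact_force'],s['eef_pos'],s['q'])
cv2.imwrite('pics/s6.png',cv2.resize(cv2.imread('pics/s5.png')[100:340,420:720],None,fx=2.5,fy=2.5,interpolation=2))
im=cv2.imread('pics/s5.png')
for y in range(180,270,6): print(y,im[y,565],im[y,580],im[y,600])
"
```

```text
s1 3x [[437.28611644 329.86169008]] [[438.69155323 318.70418845]]
s3 3x [[215.51568348 236.69496634]
 [214.93663564 228.2365644 ]]
[ 0.08976435 -0.08835524 -0.27715114] [596.23929569  24.03353509  67.73525168] [ 0.00338703  0.46558348 -0.18764084  0.92085696  0.06281267  0.13074103]
180 [133 131 127] [44 40 35] [39 32 30]
186 [131 129 125] [42 40 35] [47 37 31]
192 [127 126 124] [39 37 32] [52 36 27]
198 [126 124 121] [35 34 31] [75 42 26]
204 [125 125 121] [39 35 29] [109  51  24]
210 [122 119 115] [72 41 28] [125  59  23]
216 [125  99  89] [111  53  19] [127  60  23]
222 [135  72  41] [130  60  23] [127  57  16]
228 [144  64  14] [147  67  20] [127  57  17]
234 [163  73  20] [148  66  19] [114  53  19]
240 [167  76  25] [142  65  21] [75 40 22]
246 [148  65  20] [133  62  23] [44 34 31]
252 [136  62  19] [91 47 25] [34 32 27]
258 [119  57  25] [42 32 29] [34 32 29]
264 [73 41 27] [32 31 28] [34 30 26]
```

Call:
play_rows --plan '[[[0,1,0],0,0],[[0,2,0],0,0],[[0,2,0],0,0]]'

```text
time: 19.87
eef_pos: [595.9, 24.7, 67.7]
eef_rot: [3.082, -0.012, 3.014]
contact_force: [-1.6, -5.0, 1.1]
opening: -0.001
gripper_force: 2.6
```

Call:
play_rows --plan '[[[0,1,0],0,0],[[0,2,0],0,0],[[0,2,0],0,0]]'

```text
time: 20.12
eef_pos: [595.1, 25.3, 67.6]
eef_rot: [3.085, -0.014, 3.013]
contact_force: [-3.7, -8.3, 2.6]
opening: 0.001
gripper_force: 4.8
```

```bash
python3 -c "
from h import *
s=sense();print(s['contact_force'],s['eef_pos'],rel(s['eef_pos']))
a=cv2.imread('pics/s5.png');b=cv2.resize(snapshot('side')[170:290,230:390],None,fx=5,fy=5,interpolation=2)
d=cv2.absdiff(a,b).max(2)>40
ys,xs=np.nonzero(d);print(len(xs),xs.min(),xs.max(),ys.min(),ys.max())
# rack near-left/near-right corner region change
print(d[120:320,300:520].sum())
for y in range(180,240,6): print(y,b[y,555],b[y,565])
"
```

```text
[-3.74036122 -8.25185361  2.56468777] [595.10524745  25.25214618  67.64812554] [ -44.7948875  -125.37096584]
3045 123 745 0 375
99
180 [112 111 107] [121 120 114]
186 [113 113 108] [114 113 108]
192 [113 113 108] [103 102  97]
198 [120 120 116] [96 95 91]
204 [124 125 121] [92 92 88]
210 [129 115 108] [100  93  86]
216 [136  88  65] [119  87  74]
222 [142  70  31] [132  65  31]
228 [140  62  17] [149  66  13]
234 [150  69  24] [170  78  19]
```

Call:
play_rows --plan '[[[0,-6,0],0,0],[[0,-18,0],0,0],[[0,-26,-20],0,0],[[0,-28,-60],0,0],[[0,-28,-60],0,0],[[0,-28,-60],0,0]]'

```text
time: 20.67
eef_pos: [596.2, -4.1, 128.9]
eef_rot: [3.078, -0.005, 3.014]
contact_force: [0.0, 1.2, -0.1]
opening: 0.002
gripper_force: 0.0
```

```bash
python3 -c "
from h import *
s=sense();T=R.from_euler('xyz',s['eef_rot']).as_matrix()
print(T.T@(np.array([432.5,-136.5,100])-s['eef_pos']))
"
```

```text
[ 145.33549727 -153.76286934   19.87474328]
```

Call:
play_rows --plan '[[[145,-154,18],0,0],[[145,-154,18],0,0],[[145,-154,18],0,0],[[145,-154,18],0,0],[[145,-154,18],0,0],[[145,-154,18],0,0],[[145,-154,18],0,0],[[145,-154,18],0,0]]'

```text
time: 21.33
eef_pos: [430.3, -136.5, 100.1]
eef_rot: [3.079, -0.011, 3.013]
contact_force: [0.2, 0.1, 0.3]
opening: -0.002
gripper_force: 0.0
```

```bash
python3 -c "
from h import *
s=sense();T=R.from_euler('xyz',s['eef_rot']).as_matrix()
print(T.T@(np.array([432.5,-136.5,75])-s['eef_pos']),s['eef_pos'])
t=snapshot('top');cv2.imwrite('pics/t5.png',t)
cv2.imwrite('pics/t5c.png',cv2.resize(t[170:320,245:435],None,fx=4,fy=4,interpolation=2))
b=cv2.resize(snapshot('side')[170:345,230:430],None,fx=4,fy=3.4,interpolation=2)
cv2.imwrite('pics/s7.png',b)
c=cv2.imread('pics/t5c.png')
cv2.imwrite('pics/m.png',np.hstack([cv2.resize(c[:,:500],(400,480)),cv2.resize(b,(400,480))]))
"
```

```text
[-2.43395071 -1.32210439 25.00949425] [ 430.31899815 -136.47065419  100.06769332]
```

View pics/m.png

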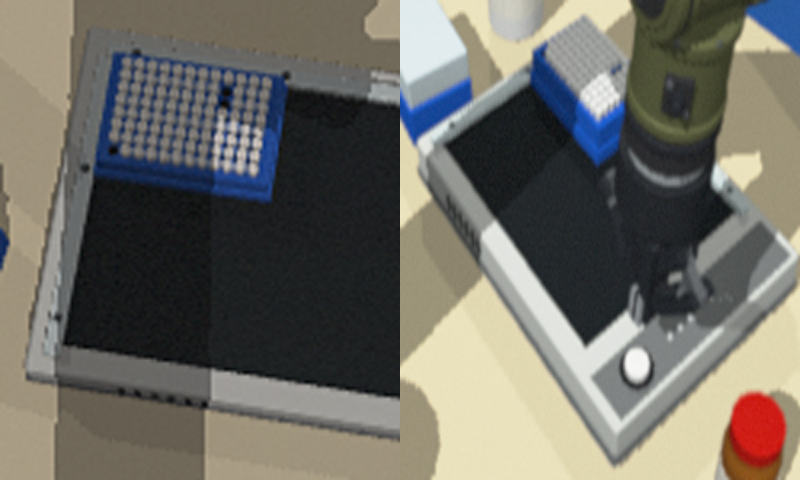

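```bash
python3 -c "
from h import *
print(proj('side',[[432,-136.5,100],[432,-136.5,120],[432.5,-136.5,70]]))"
```

```text
[[348.88321515 293.32000366]
 [349.6140485  287.12636918]
 [348.00483911 302.04787077]]
```

Call:
play_rows --plan '[[[-2,-1,8],0,0],[[-2,-1,16],0,0],[[-2,-1,22],0,0],[[-2,-1,26],0,0],[[-2,-1,26],0,0]]'

```text
time: 21.85
eef_pos: [430.7, -135.3, 72.8]
eef_rot: [3.079, -0.014, 3.015]
contact_force: [0.1, -0.6, -0.4]
opening: -0.0
gripper_force: 0.0
```

Call:
play_rows --plan '[[[0,0,1],0,0],[[0,0,2],0,0],[[0,0,3],0,0],[[0,0,4],0,0],[[0,0,5],0,0],[[0,0,5],0,0]]'

```text
time: 22.35
eef_pos: [431.6, -135.8, 69.2]
eef_rot: [3.08, -0.011, 3.014]
contact_force: [0.7, 1.1, 0.9]
opening: 0.002
gripper_force: 0.0
```

Call:
play_rows --plan '[[[0,0,0.7],0,0],[[0,0,1.4],0,0],[[0,0,2],0,0],[[0,0,2],0,0]]'

```text
time: 22.68
eef_pos: [431.6, -135.7, 67.2]
eef_rot: [3.08, -0.012, 3.014]
contact_force: [-0.4, -0.2, 0.3]
opening: -0.001
gripper_force: 0.0
```

Call:
play_rows --plan '[[[0,0,0.7],0,0],[[0,0,1.4],0,0],[[0,0,2],0,0],[[0,0,2],0,0]]'

```text
time: 23.02
eef_pos: [431.5, -135.5, 65.1]
eef_rot: [3.08, -0.012, 3.014]
contact_force: [0.8, 0.1, 0.1]
opening: 0.0
gripper_force: 0.0
```

Call:
play_rows --plan '[[[0,0,0.7],0,0],[[0,0,1.4],0,0],[[0,0,2],0,0],[[0,0,2],0,0]]'

```text
time: 23.35
eef_pos: [431.5, -135.4, 63.1]
eef_rot: [3.08, -0.012, 3.014]
contact_force: [1.1, -0.3, 0.6]
opening: -0.001
gripper_force: 0.0
```

Call:
play_rows --plan '[[[0,0,1],0,0],[[0,0,2],0,0],[[0,0,3],0,0],[[0,0,4],0,0],[[0,0,4],0,0]]'

```text
time: 23.77
eef_pos: [431.4, -135.1, 59.0]
eef_rot: [3.08, -0.012, 3.014]
contact_force: [-0.0, -0.3, -0.2]
opening: -0.003
gripper_force: 0.0
```

Call:
play_rows --plan '[[[0,0,1],0,0],[[0,0,2],0,0],[[0,0,3],0,0],[[0,0,4],0,0],[[0,0,4],0,0]]'

```text
time: 24.18
eef_pos: [431.4, -134.9, 55.1]
eef_rot: [3.08, -0.012, 3.014]
contact_force: [-0.0, 1.0, 0.3]
opening: -0.001
gripper_force: 0.0
```

Call:
play_rows --plan '[[[0,0,1],0,0],[[0,0,2],0,0],[[0,0,3],0,0],[[0,0,3],0,0]]'

```text
time: 24.52
eef_pos: [431.4, -134.7, 52.1]
eef_rot: [3.08, -0.012, 3.014]
contact_force: [0.0, 0.0, -0.7]
opening: 0.001
gripper_force: 0.0
```

Call:
play_rows --plan '[[[0,0,1],0,0],[[0,0,2],0,0],[[0,0,3],0,0],[[0,0,3],0,0]]'

```text
time: 24.85
eef_pos: [431.4, -134.5, 49.1]
eef_rot: [3.08, -0.012, 3.014]
contact_force: [-0.4, 0.1, 0.0]
opening: -0.001
gripper_force: 0.0
```

```bash
python3 -c "
from h import *
i=snapshot('side');cv2.imwrite('pics/s8.png',i);o=cv2.imread('pics/side0.png')
for n,a in(('old',o),('new',i)):
    print(n)
    for y in range(276,312,2): print(y,' '.join('%3d'%v for v in cv2.cvtColor(a,6)[y,334:366:2]))
print(proj('side',[sense()['eef_pos']]), proj('side',[sense()['eef_pos']+[0,0,20]]))
"
```

```text
old
276  36  36  35  37  38  36  35  32  40  88 178 215 220 220 220 220
278  35  35  34  36  33  35  33  60 131 208 221 220 218 219 220 220
280  35  35  37  32  36  41  91 179 216 220 219 220 219 220 219 196
282  38  37  39  31  59 131 210 221 220 220 220 221 218 212 170 131
284  34  33  36  89 180 215 221 220 217 220 219 218 193 148 124 124
286  34  59 128 209 222 221 220 219 220 220 216 172 129 124 125 124
288  88 183 217 220 219 220 221 221 221 197 157 124 123 123 125 126
290 210 220 220 220 219 221 219 214 180 133 121 126 127 126 122 130
292 221 219 220 219 221 220 199 158 126 125 124 125 125 123 126 183
294 219 219 220 220 215 181 134 124 123 125 126 123 123 125 124 146
296 219 219 221 197 155 125 143 156 145 114 125 126 122 123 124 126
298 221 216 180 134 110 206 237 235 234 191 111 127 125 125 126 126
300 197 159 125  97 146 240 238 239 240 239 139 112 124 124 123 126
302 136 124 123  61 176 242 239 239 240 241 181  68 123 124 125 123
304 127 125 119  52 150 237 241 240 240 240 152  62 124 124 123 125
306 124 126 123  75  91 200 230 237 235 200  88  62 123 123 131 168
308 124 
[... 715 characters left out ...]
  33  39  40  44  44  49  54
294 228 229 229 218 106 121 107  71  38  31  36  38  39  39  32  65
296 229 228 229 204 129  99 131 112  40  36  36  38  33  35  40  41
298 229 224 193 143 138  87 134  99  37  33  38  39  35  38  37  38
300 210 168 132 105 119 100 138  82  35  33  57  39  45  58  52  51
302 143 133 132  63 182 194 135  88  71 132 122  55 114 129 120 119
304 134 131 128  55 162 241 200 215 216 225 135  67 134 133 134 132
306 131 132 133  79  99 207 233 238 237 208  92  68 130 132 140 178
308 133 131 135 118  50 115 173 198 179 112  44 109 133 148 206 220
310 132 132 133 132 115  68  55  71  60  60 102 134 173 222 213 173
[[346.19573483 307.64668472]] [[346.84598959 301.98724711]]
```

Call:
play_rows --plan '[[[0,0,0.7],0,0],[[0,0,1.4],0,0],[[0,0,2],0,0],[[0,0,2],0,0]]'

```text
time: 25.23
eef_pos: [431.5, -134.4, 47.2]
eef_rot: [3.08, -0.012, 3.014]
contact_force: [0.5, 0.2, -0.5]
opening: -0.005
gripper_force: 0.0
```

Call:
play_rows --plan '[[[0,0,0.7],0,0],[[0,0,1.4],0,0],[[0,0,2],0,0],[[0,0,2],0,0]]'

```text
time: 25.57
eef_pos: [431.4, -134.2, 45.2]
eef_rot: [3.08, -0.012, 3.014]
contact_force: [-0.8, -0.2, 0.3]
opening: 0.002
gripper_force: 0.0
```

Call:
play_rows --plan '[[[0,0,0.7],0,0],[[0,0,1.4],0,0],[[0,0,2],0,0],[[0,0,2],0,0]]'

```text
time: 25.9
eef_pos: [431.4, -134.1, 43.2]
eef_rot: [3.08, -0.012, 3.014]
contact_force: [0.1, 0.0, -0.3]
opening: 0.005
gripper_force: 0.0
```

Call:
play_rows --plan '[[[0,0,0.7],0,0],[[0,0,1.4],0,0],[[0,0,2],0,0],[[0,0,2],0,0]]'

```text
time: 26.23
eef_pos: [431.4, -134.0, 41.2]
eef_rot: [3.08, -0.012, 3.014]
contact_force: [0.4, 0.6, -0.2]
opening: -0.001
gripper_force: 0.0
```

Call:
play_rows --plan '[[[0,0,0.7],0,0],[[0,0,1.4],0,0],[[0,0,2],0,0],[[0,0,2],0,0]]'

```text
time: 26.57
eef_pos: [431.6, -134.0, 39.4]
eef_rot: [3.08, -0.011, 3.014]
contact_force: [-0.9, -0.4, 1.6]
opening: -0.009
gripper_force: 0.9
```

Call:
play_rows --plan '[[[0,0,0.7],0,0],[[0,0,1.4],0,0],[[0,0,2],0,0],[[0,0,2.5],0,0],[[0,0,2.5],0,0]]'

```text
time: 26.98
eef_pos: [431.6, -134.0, 36.9]
eef_rot: [3.08, -0.011, 3.014]
contact_force: [-1.2, -0.6, 4.0]
opening: -0.002
gripper_force: 1.8
```

Call:
play_rows --plan '[[[0,0,0.7],0,0],[[0,0,1.4],0,0],[[0,0,2],0,0],[[0,0,2.5],0,0],[[0,0,2.5],0,0]]'

```text
time: 27.4
eef_pos: [431.7, -134.0, 35.0]
eef_rot: [3.081, -0.011, 3.014]
contact_force: [-2.1, -1.8, 9.4]
opening: 0.001
gripper_force: 4.6
```

Call:
play_rows --plan '[[[0,0,1],0,0],[[0,0,1.5],0,0],[[0,0,1.5],0,0],[[0,0,1.5],0,0]]'

```text
time: 27.73
eef_pos: [431.8, -134.1, 34.6]
eef_rot: [3.081, -0.01, 3.014]
contact_force: [-4.7, -1.2, 19.6]
opening: -0.003
gripper_force: 10.2
```

Call:
play_rows --plan '[[[0,0,-2],0,0],[[0,0,-6],0,0],[[0,0,-12],0,0],[[0,0,-40],0,0],[[0,0,-80],0,0],[[0,0,-110],0,0],[[0,0,-110],0,0],[[0,0,-110],0,0]]'

```text
time: 28.4
eef_pos: [433.5, -140.7, 144.3]
eef_rot: [3.08, -0.007, 3.014]
contact_force: [-0.9, 0.6, 0.2]
opening: 0.002
gripper_force: 0.0
```

```bash
python3 -c "
from h import *
a=cv2.imread('pics/t5.png');b=snapshot('top');o=cv2.imread('pics/top0.png')
print('rack region change',(cv2.absdiff(a,b).max(2)[178:240,268:318]>40).sum())
for n,i in(('b',b),):
    h=cv2.cvtColor(i[185:240,262:322],cv2.COLOR_BGR2HSV);m=cv2.inRange(h,(105,150,50),(130,255,255))
    c=max(cv2.findContours(cv2.morphologyEx(m,cv2.MORPH_CLOSE,np.ones((7,7))),0,2)[0],key=cv2.contourArea)
    P=cast('top',cv2.boxPoints(cv2.minAreaRect(c))+[262,185],80)[:,:2];print(np.array([rel(p) for p in P]).round(1))
i=snapshot('side')
for y in range(296,312,2): print(y,' '.join('%3d'%v for v in cv2.cvtColor(i,6)[y,334:366:2]))
print(sense()['contact_force'],sense()['eef_pos'])
"
```

```text
rack region change 49
[[ -90.7   -0.8]
 [   8.     1.6]
 [   7.4 -108.3]
 [ -91.  -109. ]]
296 224 226 227 206 164 131 149 165 151 120 127 131 130 132 131 131
298 227 222 189 140 116 217 243 242 240 196 117 130 131 133 131 130
300 206 165 128 104 154 245 244 243 243 245 145 118 130 129 128 130
302 140 129 129  63 186 247 244 244 244 245 190  76 128 128 131 131
304 130 130 127  54 159 243 245 244 245 245 160  66 131 132 130 132
306 131 128 130  80  97 206 238 242 240 212  92  67 127 128 139 175
308 131 130 130 115  48 112 171 194 177 110  43 104 132 148 201 218
310 130 130 130 130 114  70  55  69  59  58  99 130 172 219 210 170
[-0.75460861  0.53108685 -0.13101285] [ 431.14883825 -139.93534786  141.86002804]
```

```bash
python3 -c "
from workcell import *
print(sign_off())"
```

```text
the job is handed in; nothing more can be done
None
```

The rack was pushed square into the far-left corner, with firm contact felt on both rails. The scan button was then pressed to its stop (about 20 N) and came back up, and I handed the job in at about 28.5 s. The handed-in result gave no verdict. The fingertips sat about 30 mm higher than the reported tool point, so I pushed the rack near its top instead of low on its base. At one point a finger caught its top edge with about 7 N, but the images show no tipping.

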